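# Make up two stone-carving kits

## Robot

A 6-joint arm with a two-finger parallel gripper is mounted at the origin on the work surface. World frame = base frame: x ahead of the robot, y to its left, z up, the work surface at z = 0. Lengths are in mm, angles in degrees, forces in N, time in s.
With the tool pointing down it reaches from about 350 to 850 mm from the base axis. Payload 8.1 kg.
Tool frame: the origin (TCP) lies at the very end of the fingers, on their centre line; the grasp point (between the pads) lies 19 mm behind it (tcp_to_grasp is the distance from the TCP to the grasp point, in mm); z points along the fingers, x is the direction in which the jaws open and shut, and the axes are right-handed (so a half turn about z gives the same grasp; the last joint's range is limited). The gripper opens to 85 mm and grips with 20 to 120 N. Pads are 22 mm wide; open, the fingers measure 114 mm over their backs; the gripper's body (76 mm by 85 mm) begins 54 mm behind the grasp point. The pads swing forward as they close: fully open they stand 13 mm farther back than shut.
Start: joints at [64.148, 7.471, 85.268, -0, 87.261, -4.893], TCP at [214.597, 560.315, 231.292] pointing down, gripper open.
Joint ranges: [-169.43, 169.43], [-51.17, 129.36], [1.28, 143.12], [-76.62, 256.62], [0, 156.53], [-152.29, 152.29]. Speed limits (degrees/s): [136.94, 136.94, 159.86, 180, 180, 180].

## Interface

Orientations are given as [roll, pitch, yaw] about the fixed x, y, z axes, in that order (R = Rz(yaw) Ry(pitch) Rx(roll)).
In Python, from bench import * gives the robot as it stands. The module is installed in compiled form; this text tells all that it offers.
- The arm moves only by the tool apply_moves, never from a script. Its argument "targets" is text: rows parted by semicolons, each of 7 numbers parted by spaces: the turn, a rotation vector about the tool's x, y, z in rad, then the shift along the tool's x, y, z in cm, then the finger opening in cm, from 0 to 8.54. A call has exactly 5 rows; each row is the pose to reach, as a shift and turn from the pose commanded when the call began, along the tool's axes at that moment; what a row does not reach only later rows make up. A row lasts 1/10 s, in which the tool goes at most 50 mm and 8.59 degrees, less where a joint would pass 70% of its speed; a pose out of reach is approached as far as the arm can. A call with a gripper value outside its range is refused whole. The fingers move at their own pace and stop on an object; "force" is the grip in N (left out, the last holds). Time passes only in rows, so rows that repeat a pose let the fingers close, or fill a call up. It gives the time, the measured TCP pose, the force and the opening at its end, in the units of the state.
- sense(): the state, without advancing time (a new reading comes with each control period).
- snapshot(name): name is "scene" or "top" or "wrist"; returns the picture (400x640x3 uint8, red, green, blue); there is no depth.
- camera_model(name): a dict with "fx", "fy", "cx", "cy" (pixels), "position" and "attitude" of the camera in the world; the wrist camera has in their place "T_tool_cam" (4x4, takes a point from camera to tool coordinates, whose origin is the TCP and whose axes are the tool frame's). Camera axes: x right, y up, looking along -z (the intrinsics and any distortion apply to the point x, -y, -z); pixel columns grow to the right and rows downward; lengths in mm; the calibration is good to about 2 mm. The wrist camera is an equidistant fisheye: a pixel r from the principal point sees the ray r / f radians off the axis. A picture is of the moment at which its call begins: read the wrist's pose just before it. camera_model takes no time and is no camera call.
- hand_in(): hands the job in, once; it reports no verdict.
Trained networks look in the newest picture that a camera, given by its name, has taken for a name from the list of things; names that differ only in an ending like _2 or _b are one class to them, and where a whole thing is asked for, a point or a joint stands for the part that bears it (a point fixed in the world has none). Each returns a list of dicts, best first, with "confidence" (0 to 1); they miss things now and then, are a little off and sometimes report something else, mostly with a low value. They report only what shows in the picture. A call takes as long as a camera call. They do not tell look-alikes from the thing itself.
- recognise(camera, query): "at" ([row, column] in pixels, amid what is visible of it).
- place_of(camera, query): "at" ([row, column] in pixels: a listed point, or the origin of a listed thing).
The state is a dict: "time": time; "joint_pos": joint angles; "qd": joint speeds; "joint_efforts": joint torques, N m; "tool_pos": TCP position; "tcp_rot": TCP orientation; "ft_force": force on the tool from outside, world axes, zero at the start; "wrist_torque": the same for the moment, N m; "finger_gap": finger opening in mm.
Only numpy, scipy, OpenCV 4.12 (cv2) and the standard library are available. Lean on these libraries where they do the work, as an engineer would, in place of code of your own. Each camera call takes 0.05 s, during which the arm holds its last target. There are 200 camera calls.

## Task

Make up the two carving kits for the class: the hammer and the long chisel go in the longer tray, the round mallet and the short chisel in the shorter tray. In each tray lay the chisel flat along the narrow bay and put the striking tool in the wide bay, the hammer lying flat lengthwise and the mallet standing upright on its head as it stands now, each resting on the tray's floor and not on rim or batten. Leave the wooden clay paddle where it lies, and do not disturb the plaster bust or the pot of sticks.

Things in the scene. Friction and masses are not known exactly. Their poses are not given: they have to be found in the camera images.
- hammer: Club hammer lying flat, 150 mm long, about 0.4 kg. Origin on its underside at mid-length; x along it towards the head, z up. Dark steel head 34 (x) by 70 (y) by 34 mm (z), centred at x = +58 mm; pale round handle 22 mm thick, axis at z = 17 mm, clear from x = -60 to +38 mm, with a 34 mm swell at its end. Balances near x = +30 mm. Either way round will do.
- mallet: Carver's small round mallet of brown wood, standing on its head with the handle up, 0.3 kg. Origin at the centre of its underside, z up along the axis. Head 48 mm in diameter at the foot, 56 mm at its widest, up to 58 mm high; handle 22 to 24 mm in diameter from there to the top at 130 mm.
- long_chisel: The longer of two steel stone chisels, lying flat, 145 mm long, about 0.28 kg. Origin on its underside at mid-length; x along it towards the cutting edge, z up. Square bar 20 by 20 mm from x = -72 to +32 mm, then thinner to a flat edge 24 mm wide; balances near x = -10 mm. Either way round will do.
- short_chisel: The shorter steel stone chisel, lying flat, 90 mm long, 0.17 kg. Origin on its underside at mid-length; x along it towards the cutting edge, z up. Square bar 20 by 20 mm from x = -45 to +5 mm, then thinner to a flat edge 24 mm wide; balances near x = -10 mm. Either way round will do.
- paddle: Flat wooden clay paddle, 140 mm long, 34 mm wide at the blade, 10 mm thick, lying among the tools; not wanted, stays where it is. Origin on the underside at mid-length; x along the length towards the blade.
- long_tray: The longer open wooden tray, 190 mm (x) by 181 mm (y), 180 mm long inside. Fixed; origin at the centre of its underside, x along its length, y across, z up. Floor 4 mm thick; rim 5 mm thick, top at z = 13 mm. A dark batten along x (6 mm wide, top at z = 11 mm, centred at y = -17.5 mm) parts a narrow bay (65 mm wide inside, centred at y = -53 mm) from a wide bay (100 mm wide inside, centred at y = +35.5 mm).
- short_tray: The shorter open wooden tray, 125 mm (x) by 181 mm (y), 115 mm long inside. Fixed; origin at the centre of its underside, x along its length, y across, z up. Floor 4 mm thick; rim 5 mm thick, top at z = 13 mm. A dark batten along x (6 mm wide, top at z = 11 mm, centred at y = -17.5 mm) parts a narrow bay (65 mm wide inside, centred at y = -53 mm) from a wide bay (100 mm wide inside, centred at y = +35.5 mm).
- bust: Small white plaster bust, 154 mm high, 72 mm wide at the base, loose; to be left alone. Origin at the centre of its underside.
- pot: Terracotta pot with a few modelling sticks in it, 76 mm in diameter, 135 mm high with the sticks, loose; to be left alone. Origin at the centre of its underside.
Mind the look-alikes: they are no part of the job. Of the things that look like the hammer, the largest one is meant. What is shaped like the long_chisel but yellow is not meant.

How it is judged (in metres and radians):
At the end, for the whole second after the job is handed in: Hammer in the wide bay and long chisel in the narrow bay of the longer tray, mallet (wide) and short chisel (narrow) in the shorter: each on its bay's floor (within 4 mm), level or upright within 0.1 rad, hammer and chisels lengthwise within 0.4 rad, released and at rest (x of hammer in the frame of long_tray between -0.02 and 0.02 m and y of hammer in the frame of long_tray between 0.0155 and 0.0555 m and z of hammer in the frame of long_tray between 0 and 0.008 m and angle between each of hammer, long_chisel, mallet, short_chisel's own z axis and vertical below 0.1 rad and linear speed of each of hammer, long_chisel, mallet, short_chisel below 0.02 m/s and angular speed of each of hammer, long_chisel, mallet, short_chisel below 0.2 rad/s and angle between the x axis of each of hammer, long_chisel and the x axis of long_tray, either way round below 0.4 rad and x of long_chisel in the frame of long_tray between -0.022 and 0.022 m and y of long_chisel in the frame of long_tray between -0.079 and -0.027 m and z of long_chisel in the frame of long_tray between 0 and 0.008 m and x of mallet in the frame of short_tray between -0.034 and 0.034 m and y of mallet in the frame of short_tray between 0.0075 and 0.0635 m and z of mallet in the frame of short_tray between 0 and 0.008 m and x of short_chisel in the frame of short_tray between -0.018 and 0.018 m and y of short_chisel in the frame of short_tray between -0.079 and -0.027 m and z of short_chisel in the frame of short_tray between 0 and 0.008 m and angle between the x axis of short_chisel and the x axis of short_tray, either way round below 0.4 rad); the robot touches nothing.
It fails at once if the clay paddle is pushed more than 25 mm from its place (distance of paddle from where it was at the start of the episode above 0.025 m).
It fails at once if the plaster bust is pushed more than 25 mm from its place (distance of bust from where it was at the start of the episode above 0.025 m).
It fails at once if the pot of sticks is pushed more than 25 mm from its place (distance of pot from where it was at the start of the episode above 0.025 m).
It fails at once if the plaster bust is tipped over (angle between bust's own z axis and vertical above 0.5 rad).
It fails at once if the pot of sticks is tipped over (angle between pot's own z axis and vertical above 0.5 rad).
It also fails if it takes over 104 s, if anything falls off the work surface, if the arm or the gripper's body presses on something with over 40 N, if the wrist force passes 120 N, or if a joint passes its speed limit or range.

## Working session

There is one attempt and no reset: what is moved stays moved. The work goes in short steps, Python scripts to look and compute and a tool call to move; the robot and the scene stay as the last step left them, time stands still between calls to the robot, and variables do not carry over. Pictures are saved under pics/ and viewed, about 12 in all and at most 16, crops included, and the job is handed in when it is done.

Besides the shell and the picture viewer there is one more tool, called after "Request:" by a JSON object that holds its "name" and its "arguments". apply_moves: Moves the arm, as the interface text tells. Its arguments: {"type":"object","properties":{"targets":{"type":"string"},"force":{"type":"number"}},"required":["targets"]}

```bash
mkdir -p pics; ls
python3 - <<'E'
from bench import *
import cv2
print(sense())
for n in ("top","scene"):
    im=snapshot(n); cv2.imwrite(f"pics/{n}0.png",im[:,:,::-1]); print(n,camera_model(n))
    for q in ["hammer","mallet","long_chisel","short_chisel","paddle","long_tray","short_tray","bust","pot"]:
        print(q,[(([round(float(v)) for v in d["at"]]),round(d["confidence"],2)) for d in recognise(n,q)][:4],[(([round(float(v)) for v in d["at"]]),round(d["confidence"],2)) for d in place_of(n,q)][:4])
print(camera_model("wrist"))
E
```

```text
pics
{'time': 0.0, 'joint_pos': array([ 6.41463024e+01,  7.51429850e+00,  8.53296711e+01,  1.29538153e-03,
        8.72604935e+01, -4.89380550e+00]), 'qd': array([ 0.05749123,  0.06537903,  0.02109285, -0.05575222,  0.04880311,
       -0.00111234]), 'joint_efforts': array([-1.92088904e-03, -5.69427001e+01, -5.00529742e+01, -5.06673114e-04,
        1.57168804e-02, -5.43649605e-06]), 'tool_pos': array([214.36952444, 559.81607389, 230.24910508]), 'tcp_rot': array([-1.79989799e+02,  1.03971906e-01,  6.90400540e+01]), 'ft_force': array([-1.38433279,  0.8431691 , -0.56073914]), 'wrist_torque': array([-0.04708766,  0.02633914,  0.01401492]), 'finger_gap': 85.24322914742537}
top {'fx': 379.8420378615957, 'fy': 379.8420378615957, 'cx': 319.0727494262305, 'cy': 202.63930152563066, 'position': array([251.78486898,  58.97261423, 991.74823775]), 'attitude': array([ 13.38258198,  -0.19107674, -99.29285708])}
hammer [([300, 256], 0.92), ([227, 258], 0.88), ([312, 196], 0.74)] [([322, 199], 0.94), ([224, 201], 0.73), ([294, 257], 0.62), ([224, 265], 0.59)]
mallet [([181, 439], 0.74), ([200, 392], 0.
[... 1106 characters left out ...]
.69)]
long_tray [([250, 383], 0.63)] [([250, 384], 0.66), ([283, 277], 0.36)]
short_tray [([282, 274], 0.71)] [([285, 276], 0.76)]
bust [([207, 460], 0.95)] [([222, 453], 0.81)]
pot [([296, 179], 0.67), ([221, 246], 0.2)] [([311, 187], 0.69)]
{'fx': 309.70691628693146, 'fy': 309.70691628693146, 'cx': 316.699910714879, 'cy': 198.3946694115445, 'T_tool_cam': array([[ 9.99999806e-01, -5.39426008e-04, -3.12188803e-04,
        -2.42142961e-01],
       [-6.11195942e-04, -9.46805115e-01, -3.21806931e-01,
        -8.32344853e+01],
       [-1.21990927e-04,  3.21807059e-01, -9.46805261e-01,
        -1.42495665e+02],
       [ 0.00000000e+00,  0.00000000e+00,  0.00000000e+00,
         1.00000000e+00]])}
```

Run:
```python
import cv2
im=cv2.imread("pics/top0.png")
c=im[70:370,90:500]; cv2.imwrite("pics/top0c.png",cv2.resize(c,None,fx=1.95,fy=1.95,interpolation=cv2.INTER_CUBIC))
```

```text
(no output)
```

View pics/top0.png

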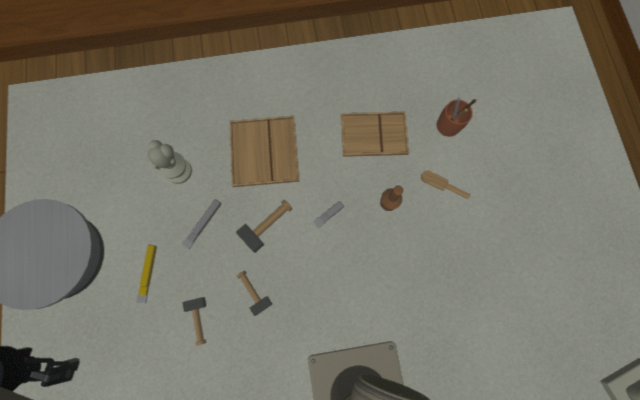

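View pics/top0c.png

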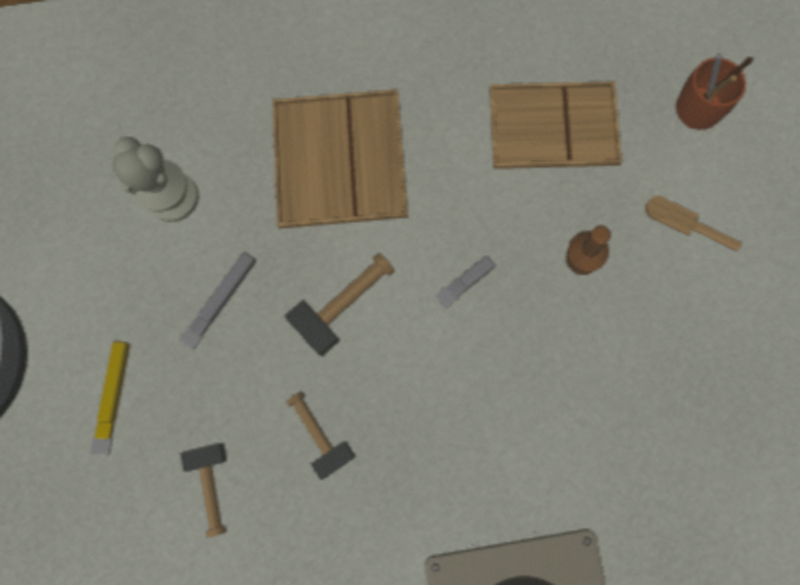

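The top view shows these candidates (col,row):
- **Hammers:** (264,226) is the largest and is the one meant. (255,293) and (195,320) are smaller look-alikes.
- **Chisels:** the grey long one is at (202,223), the yellow look-alike at (146,273), and the short one at (329,214).
- **Others:** mallet (391,200), paddle (445,185), long tray (265,151), short tray (375,134), bust (175,165), pot (455,118).

The crop confirms the choice.

```bash
cat > h.py <<'E'
import numpy as np, cv2
from bench import *
from scipy.spatial.transform import Rotation as R
def rpy(a): return R.from_euler('xyz',a,degrees=True)
def ray(cam,uv,st=None):
    m=camera_model(cam); u,v=uv
    x=(u-m['cx'])/m['fx']; y=(v-m['cy'])/m['fy']
    if cam=='wrist':
        r=np.hypot(x,y); s=np.sin(r)/max(r,1e-9); d=np.array([x*s,-y*s,-np.cos(r)])
        st=st or sense(); T=m['T_tool_cam']; Q=rpy(st['tcp_rot'])
        return st['tool_pos']+Q.apply(T[:3,3]), Q.apply(T[:3,:3]@d)
    return np.array(m['position']), rpy(m['attitude']).apply([x,-y,-1])
def on(cam,uv,z,st=None):
    p,d=ray(cam,uv,st); return (p+d*(z-p[2])/d[2])[:2]
def proj(cam,P,st):  # wrist only
    m=camera_model(cam); Q=rpy(st['tcp_rot']); T=m['T_tool_cam']
    c=T[:3,:3].T@(Q.inv().apply(np.asarray(P)-st['tool_pos'])-T[:3,3]); x,y,z=c[0],-c[1],-c[2]
    t=np.arctan2(np.hypot(x,y),z); k=t/np.hypot(x,y)
    return m['cx']+m['fx']*k*x, m['cy']+m['fy']*k*y
def seg(a,b): # b->a direction
    d=np.subtract(a,b); return (np.add(a,b)/2).round(1), round(np.degrees(np.arctan2(d[1],d[0])),1), round(np.hypot(*d),1)
E
python3 - <<'E'
from h import *
f=lambda c,z: on('top',(c[0]/1.95+90,c[1]/1.95+70),z)
print('hammer head',f((312,328),30),'end',f((382,264),20),seg(f((312,328),30),f((382,264),20)))
print('long',seg(f((190,342),10),f((250,257),15)))
print('short',seg(f((444,301),10),f((488,264),15)))
print('mallet',f((587,252),29),f((601,234),130))
for n,cs,b in (('LT',[(274,98),(398,91),(408,216),(279,227)],[(349,97),(355,216)]),('ST',[(490,85),(614,82),(621,164),(494,167)],[(566,87),(570,160)])):
    P=[f(c,13) for c in cs]; print(n,np.mean(P,0),[np.linalg.norm(P[i]-P[i-1]).round() for i in range(4)],[p.round() for p in P]); print(' batten',seg(f(b[0],11),f(b[1],11)))
print('pad',f((695,222),8),'bust',f((178,205),10),'pot',f((695,115),10))
E
```

```text
hammer head [413.52119879 207.34408167] end [486.10218997 105.57210687] (array([449.8, 156.5]), np.float64(125.5), np.float64(125.0))
long (array([475. , 326.5]), np.float64(138.0), np.float64(136.3))
short (array([444.4,  -2.4]), np.float64(120.7), np.float64(77.7))
mallet [ 456.13576235 -168.20605945] [ 453.89901196 -165.63387946]
LT [650.38958649 142.49133107] [np.float64(192.0), np.float64(178.0), np.float64(188.0), np.float64(177.0)] [array([754., 224.]), array([736.,  47.]), array([549.,  61.]), array([562., 238.])]
 batten (array([650.4, 125.5]), np.float64(-4.9), np.float64(178.5))
ST [ 650.50280078 -165.12928418] [np.float64(125.0), np.float64(179.0), np.float64(125.0), np.float64(178.0)] [array([724., -85.]), array([ 701., -262.]), array([ 576., -245.]), array([601., -69.])]
 batten (array([ 649.6, -184.4]), np.float64(-8.5), np.float64(111.7))
pad [ 478.4579804  -329.44496858] bust [616.89600544 372.889332  ] pot [ 633.08627885 -366.56082847]
```

```bash
cat > plan.py <<'E'
import numpy as np
def plan(cur,wps,step=38,turn=7):
    """cur/wps: (x,y,z,yaw[,gap cm]); prints 5-row calls; wp may carry own step as 6th"""
    cur=np.array(cur[:4],float)
    for w in wps:
        g=w[4]; s=w[5] if len(w)>5 else step
        d=np.array(w[:4])-cur; d[3]=(d[3]+180)%360-180
        n=int(max(np.ceil(np.linalg.norm(d[:3])/s),np.ceil(abs(d[3])/turn),1)); n=-(-n//5)*5
        for k in range(n//5):
            q=np.radians(cur[3]+d[3]*5*k/n); c,s_=np.cos(q),np.sin(q); D=d*5/n
            t=np.array([c*D[0]+s_*D[1],s_*D[0]-c*D[1],-D[2]])/10; r=-np.radians(D[3])
            print("; ".join("0 0 %.3f %.2f %.2f %.2f %s"%(r*i/5,*(t*i/5),g) for i in range(1,6)))
        cur=np.array(w[:4],float); print("  ^",w)
E
python3 - <<'E'
from plan import *
plan((214.6,560.3,231.3,69.04),[(482,320,150,48,8.5),(482,320,60,48,8.5),(482,320,4,48,8.5,12)])
E
```

```text
0 0 0.037 -1.29 3.36 0.81 8.5; 0 0 0.073 -2.57 6.71 1.63 8.5; 0 0 0.110 -3.86 10.07 2.44 8.5; 0 0 0.147 -5.15 13.43 3.25 8.5; 0 0 0.184 -6.44 16.78 4.07 8.5
0 0 0.037 -0.65 3.54 0.81 8.5; 0 0 0.073 -1.31 7.07 1.63 8.5; 0 0 0.110 -1.96 10.61 2.44 8.5; 0 0 0.147 -2.61 14.14 3.25 8.5; 0 0 0.184 -3.26 17.68 4.07 8.5
  ^ (482, 320, 150, 48, 8.5)
0 0 -0.000 0.00 0.00 1.80 8.5; 0 0 -0.000 0.00 0.00 3.60 8.5; 0 0 -0.000 0.00 0.00 5.40 8.5; 0 0 -0.000 0.00 0.00 7.20 8.5; 0 0 -0.000 0.00 0.00 9.00 8.5
  ^ (482, 320, 60, 48, 8.5)
0 0 -0.000 0.00 0.00 1.12 8.5; 0 0 -0.000 0.00 0.00 2.24 8.5; 0 0 -0.000 0.00 0.00 3.36 8.5; 0 0 -0.000 0.00 0.00 4.48 8.5; 0 0 -0.000 0.00 0.00 5.60 8.5
  ^ (482, 320, 4, 48, 8.5, 12)
```

Request:
{"name": "apply_moves", "arguments": {"targets": "0 0 0.037 -1.29 3.36 0.81 8.5; 0 0 0.073 -2.57 6.71 1.63 8.5; 0 0 0.110 -3.86 10.07 2.44 8.5; 0 0 0.147 -5.15 13.43 3.25 8.5; 0 0 0.184 -6.44 16.78 4.07 8.5", "force": 60}}

```text
time: 2.4
tool_pos: [349.2, 439.2, 190.4]
tcp_rot: [180.0, -0.0, 58.4]
ft_force: [0.1, 0.7, 0.3]
finger_gap: 84.7
```

Request:
{"name": "apply_moves", "arguments": {"targets": "0 0 0.037 -0.65 3.54 0.81 8.5; 0 0 0.073 -1.31 7.07 1.63 8.5; 0 0 0.110 -1.96 10.61 2.44 8.5; 0 0 0.147 -2.61 14.14 3.25 8.5; 0 0 0.184 -3.26 17.68 4.07 8.5"}}

```text
time: 2.9
tool_pos: [483.0, 318.9, 149.7]
tcp_rot: [180.0, -0.0, 47.9]
ft_force: [0.7, -0.6, 0.4]
finger_gap: 84.8
```

Run:
```python
from h import *
s=sense(); im=snapshot("wrist")
print(s['tool_pos'],s['tcp_rot'],s['time'])
for z in(10,):
  print(proj('wrist',[482,320,10],s),proj('wrist',[421,375,10],s),proj('wrist',[529,278,10],s))
for P in ([482,320,10],): cv2.circle(im,tuple(int(v) for v in proj('wrist',P,s)),3,(255,0,0),1)
cv2.imwrite("pics/w1.png",im[:,:,::-1])
```

```text
[482.99321155 318.90416236 149.74157747] [ 1.79993348e+02 -2.09131048e-02  4.78702688e+01] 2.9
(np.float64(317.0799333243569), np.float64(184.1380167698178)) (np.float64(317.01341585625556), np.float64(96.38956280529526)) (np.float64(317.387544123862), np.float64(243.62761799379246))
```

View pics/w1.png

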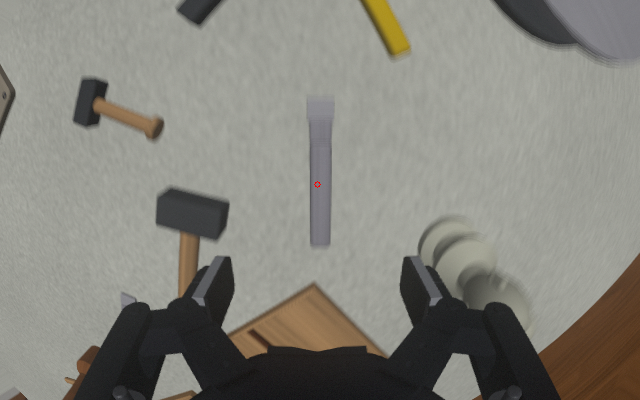

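The wrist view shows the grey long chisel lined up along col 319, rows 97–245, about 2 mm off prediction. Next I descend, grip and lift.

Run:
```python
from plan import *
plan((482,320,200,48),[(656,89,200,85.5,0),(656,89,60,85.5,0),(656,89,9,85.5,0,12)])
```

```text
0 0 -0.065 -0.55 2.84 -0.00 0; 0 0 -0.131 -1.10 5.68 -0.00 0; 0 0 -0.196 -1.66 8.52 -0.00 0; 0 0 -0.262 -2.21 11.36 -0.00 0; 0 0 -0.327 -2.76 14.19 -0.00 0
0 0 -0.065 -1.44 2.51 -0.00 0; 0 0 -0.131 -2.87 5.02 -0.00 0; 0 0 -0.196 -4.31 7.53 -0.00 0; 0 0 -0.262 -5.74 10.04 -0.00 0; 0 0 -0.327 -7.18 12.55 -0.00 0
  ^ (656, 89, 200, 85.5, 0)
0 0 -0.000 0.00 0.00 2.80 0; 0 0 -0.000 0.00 0.00 5.60 0; 0 0 -0.000 0.00 0.00 8.40 0; 0 0 -0.000 0.00 0.00 11.20 0; 0 0 -0.000 0.00 0.00 14.00 0
  ^ (656, 89, 60, 85.5, 0)
0 0 -0.000 0.00 0.00 1.02 0; 0 0 -0.000 0.00 0.00 2.04 0; 0 0 -0.000 0.00 0.00 3.06 0; 0 0 -0.000 0.00 0.00 4.08 0; 0 0 -0.000 0.00 0.00 5.10 0
  ^ (656, 89, 9, 85.5, 0, 12)
```

Request:
{"name": "apply_moves", "arguments": {"targets": "0 0 0 0 0 1.8 8.5; 0 0 0 0 0 3.6 8.5; 0 0 0 0 0 5.4 8.5; 0 0 0 0 0 7.2 8.5; 0 0 0 0 0 9 8.5"}}

```text
time: 3.45
tool_pos: [481.9, 320.1, 59.3]
tcp_rot: [180.0, -0.0, 48.0]
ft_force: [0.2, -0.3, -0.1]
finger_gap: 84.9
```

Request:
{"name": "apply_moves", "arguments": {"targets": "0 0 0 0 0 1.4 8.5; 0 0 0 0 0 2.8 8.5; 0 0 0 0 0 4.2 8.5; 0 0 0 0 0 5.6 8.5; 0 0 0 0 0 5.6 8.5"}}

```text
time: 3.95
tool_pos: [480.3, 319.1, 1.3]
tcp_rot: [-179.9, 0.2, 48.0]
ft_force: [-0.6, 0.0, -0.8]
finger_gap: 85.3
```

Request:
{"name": "apply_moves", "arguments": {"targets": "0 0 0 0 0 0 0; 0 0 0 0 0 0 0; 0 0 0 0 0 0 0; 0 0 0 0 0 0 0; 0 0 0 0 0 0 0"}}

```text
time: 4.45
tool_pos: [482.8, 320.4, 5.0]
tcp_rot: [180.0, -0.1, 48.0]
ft_force: [1.2, 1.3, -2.4]
finger_gap: 18.3
```

Request:
{"name": "apply_moves", "arguments": {"targets": "0 0 0 0 0 0 0; 0 0 0 0 0 0 0; 0 0 0 0 0 0 0; 0 0 0 0 0 0 0; 0 0 0 0 0 0 0"}}

```text
time: 4.95
tool_pos: [482.8, 320.5, 4.9]
tcp_rot: [180.0, -0.1, 48.0]
ft_force: [-0.4, 0.0, 6.3]
finger_gap: 18.8
```

Request:
{"name": "apply_moves", "arguments": {"targets": "0 0 0 0 0 -2 0; 0 0 0 0 0 -5 0; 0 0 0 0 0 -9 0; 0 0 0 0 0 -14 0; 0 0 0 0 0 -19.6 0"}}

```text
time: 5.45
tool_pos: [480.7, 319.3, 194.1]
tcp_rot: [-179.9, 0.2, 48.0]
ft_force: [2.6, 0.5, -3.1]
finger_gap: 18.3
```

Request:
{"name": "apply_moves", "arguments": {"targets": "0 0 -0.065 -0.55 2.84 0 0; 0 0 -0.131 -1.10 5.68 0 0; 0 0 -0.196 -1.66 8.52 0 0; 0 0 -0.262 -2.21 11.36 0 0; 0 0 -0.327 -2.76 14.19 0 0"}}

```text
time: 5.95
tool_pos: [568.7, 203.3, 192.8]
tcp_rot: [-179.9, 0.1, 66.9]
ft_force: [0.4, -0.4, -2.4]
finger_gap: 18.4
```

Request:
{"name": "apply_moves", "arguments": {"targets": "0 0 -0.065 -1.44 2.51 0 0; 0 0 -0.131 -2.87 5.02 0 0; 0 0 -0.196 -4.31 7.53 0 0; 0 0 -0.262 -5.74 10.04 0 0; 0 0 -0.327 -7.18 12.55 0 0"}}

```text
time: 6.45
tool_pos: [655.6, 87.8, 192.6]
tcp_rot: [-179.9, 0.0, 85.6]
ft_force: [0.0, 0.1, -3.2]
finger_gap: 18.4
```

Run:
```python
from h import *
snapshot("top"); s=sense(); im=snapshot("wrist")
print(s['tool_pos'],s['tcp_rot'],s['time'],s['finger_gap'])
from h import rpy
O=np.array([650.4,142.5,0]);Q=R.from_euler('z',-4.5,degrees=True)
for P in ([-95,-90.5,13],[95,-90.5,13],[95,90.5,13],[-95,90.5,13],[-90,-17.5,11],[90,-17.5,11],[0,-53,4]):
    cv2.circle(im,tuple(int(v) for v in proj('wrist',O+Q.apply(P),s)),3,(255,0,0),1)
cv2.imwrite("pics/w2.png",im[:,:,::-1])
```

```text
[657.66370782  83.4622997  192.57600746] [-1.79982729e+02  1.47268756e-01  8.56574770e+01] 6.5 18.40574533025033
```

View pics/w2.png

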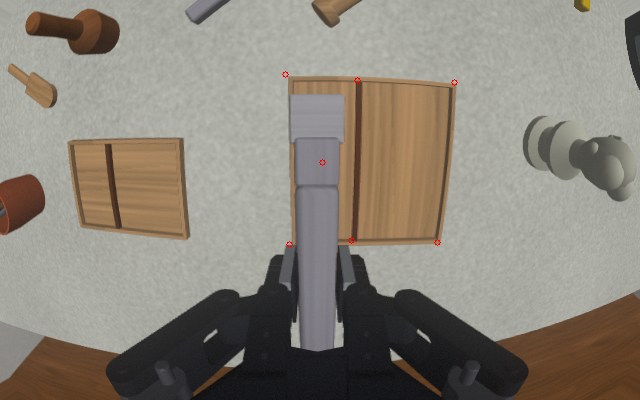

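The long chisel is held straight, and the tray corners fall within about 4 px of prediction. The narrow bay is at col 322, so I lower here.

Request:
{"name": "apply_moves", "arguments": {"targets": "0 0 0 0 0 2.8 0; 0 0 0 0 0 5.6 0; 0 0 0 0 0 8.4 0; 0 0 0 0 0 11.0 0; 0 0 0 0 0 13.4 0"}}

```text
time: 7.05
tool_pos: [654.2, 89.3, 57.4]
tcp_rot: [-179.8, 0.0, 85.4]
ft_force: [0.6, -0.7, -2.8]
finger_gap: 18.3
```

Request:
{"name": "apply_moves", "arguments": {"targets": "0 0 0 0 0 1.2 0; 0 0 0 0 0 2.4 0; 0 0 0 0 0 3.6 0; 0 0 0 0 0 4.2 0; 0 0 0 0 0 4.2 0"}}

```text
time: 7.55
tool_pos: [655.2, 88.8, 17.1]
tcp_rot: [-179.9, 0.0, 85.4]
ft_force: [0.1, 0.5, -3.8]
finger_gap: 18.4
```

Request:
{"name": "apply_moves", "arguments": {"targets": "0 0 0 0 0 0 0; 0 0 0 0 0 0 0; 0 0 0 0 0 0 0; 0 0 0 0 0 0 0; 0 0 0 0 0 0 0"}}

```text
time: 8.05
tool_pos: [655.9, 88.9, 18.2]
tcp_rot: [180.0, -0.0, 85.4]
ft_force: [0.4, -0.7, -3.6]
finger_gap: 18.3
```

Request:
{"name": "apply_moves", "arguments": {"targets": "0 0 0 0 0 0.3 0; 0 0 0 0 0 0.6 0; 0 0 0 0 0 0.9 0; 0 0 0 0 0 0.9 0; 0 0 0 0 0 0.9 0"}}

```text
time: 8.55
tool_pos: [655.8, 88.9, 9.0]
tcp_rot: [180.0, 0.0, 85.4]
ft_force: [-0.5, -0.2, 1.1]
finger_gap: 18.6
```

Request:
{"name": "apply_moves", "arguments": {"targets": "0 0 0 0 0 0 2.6; 0 0 0 0 0 0 3.2; 0 0 0 0 0 0 3.2; 0 0 0 0 0 0 3.2; 0 0 0 0 0 0 3.2"}}

```text
time: 9.05
tool_pos: [655.8, 88.9, 9.0]
tcp_rot: [180.0, -0.0, 85.4]
ft_force: [0.3, 0.9, -0.8]
finger_gap: 31.5
```

Request:
{"name": "apply_moves", "arguments": {"targets": "0 0 0 0 0 -1 3.2; 0 0 0 0 0 -3 3.2; 0 0 0 0 0 -6 3.2; 0 0 0 0 0 -10 3.2; 0 0 0 0 0 -14 3.2"}}

```text
time: 9.55
tool_pos: [655.3, 88.8, 150.6]
tcp_rot: [-180.0, 0.0, 85.4]
ft_force: [1.9, -0.6, -0.4]
finger_gap: 32.1
```

Run:
```python
from plan import *
from h import *
s=sense();print(s['tool_pos'],s['tcp_rot'])
plan((656,89,149,85.5),[(434.4,178,150,35.5,8.5)])
print('---hammer: grip 22 along')
# place: hammer dir 175.5, origin at wide centre (653.2,177.9) -> grip at +22*dir
u=np.array([np.cos(np.radians(175.5)),np.sin(np.radians(175.5))]); g=np.array([653.2,177.9])+22*u; print(g)
plan((434.4,178,150,35.5),[(g[0],g[1],150,85.5,0)])
```

```text
[655.27755995  88.83274053 150.63065865] [-1.79970317e+02  4.60024337e-03  8.54287414e+01]
0 0 0.087 0.71 -2.28 -0.01 8.5; 0 0 0.175 1.43 -4.56 -0.02 8.5; 0 0 0.262 2.14 -6.84 -0.03 8.5; 0 0 0.349 2.85 -9.12 -0.04 8.5; 0 0 0.436 3.57 -11.39 -0.05 8.5
0 0 0.087 -0.32 -2.37 -0.01 8.5; 0 0 0.175 -0.63 -4.73 -0.02 8.5; 0 0 0.262 -0.95 -7.10 -0.03 8.5; 0 0 0.349 -1.27 -9.47 -0.04 8.5; 0 0 0.436 -1.58 -11.83 -0.05 8.5
  ^ (434.4, 178, 150, 35.5, 8.5)
---hammer: grip 22 along
[631.26781866 179.62610011]
0 0 -0.087 1.61 1.13 -0.00 0; 0 0 -0.175 3.22 2.26 -0.00 0; 0 0 -0.262 4.84 3.39 -0.00 0; 0 0 -0.349 6.45 4.52 -0.00 0; 0 0 -0.436 8.06 5.65 -0.00 0
0 0 -0.087 0.98 1.71 -0.00 0; 0 0 -0.175 1.97 3.41 -0.00 0; 0 0 -0.262 2.95 5.12 -0.00 0; 0 0 -0.349 3.93 6.82 -0.00 0; 0 0 -0.436 4.92 8.53 -0.00 0
  ^ (np.float64(631.2678186578712), np.float64(179.6261001060126), 150, 85.5, 0)
```

Now over the hammer, with one close look. The same picture also checks the chisel in the tray.

Request:
{"name": "apply_moves", "arguments": {"targets": "0 0 0.087 0.71 -2.28 0 8.5; 0 0 0.175 1.43 -4.56 0 8.5; 0 0 0.262 2.14 -6.84 0 8.5; 0 0 0.349 2.85 -9.12 0 8.5; 0 0 0.436 3.57 -11.39 0 8.5"}}

```text
time: 10.05
tool_pos: [544.3, 133.9, 149.8]
tcp_rot: [180.0, -0.0, 60.2]
ft_force: [-0.6, -0.4, 0.5]
finger_gap: 84.9
```

Request:
{"name": "apply_moves", "arguments": {"targets": "0 0 0.087 -0.32 -2.37 0 8.5; 0 0 0.175 -0.63 -4.73 0 8.5; 0 0 0.262 -0.95 -7.10 0 8.5; 0 0 0.349 -1.27 -9.47 0 8.5; 0 0 0.436 -1.58 -11.83 0 8.5"}}

```text
time: 10.55
tool_pos: [433.6, 178.5, 149.8]
tcp_rot: [180.0, -0.1, 35.3]
ft_force: [-0.4, 0.5, -0.1]
finger_gap: 85.0
```

Run:
```python
from h import *
snapshot("top"); s=sense(); im=snapshot("wrist")
print(s['tool_pos'],s['tcp_rot'],s['time'],s['finger_gap'])
for P in ([434.4,178,17],[447.2,160,17]): cv2.circle(im,tuple(int(v) for v in proj('wrist',P,s)),3,(255,0,0),1); print(proj('wrist',P,s))
cv2.imwrite("pics/w3.png",im[:,:,::-1])
```

```text
[430.92041646 179.59961019 149.34033563] [-1.79909888e+02  4.07607854e-02  3.49841310e+01] 10.6 84.93118117061252
(np.float64(319.2093278009939), np.float64(191.4434277681056))
(np.float64(319.3084778761358), np.float64(213.55285539824487))
```

View pics/w3.png

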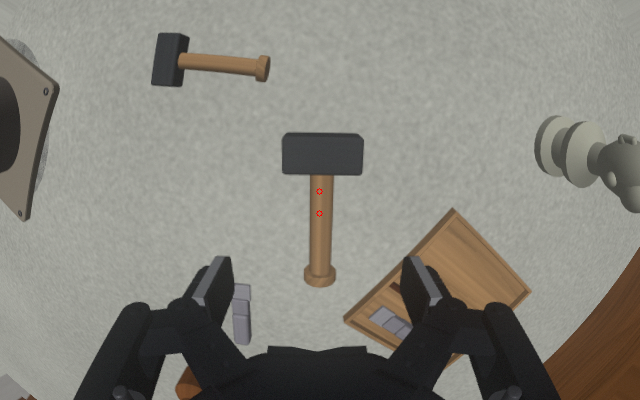

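The largest hammer sits under the tool. Its handle is at col 320, rows 175–285, and the grip point at row 191 is just behind the head. The chisel shows in the tray's narrow bay at about (395,318).

Request:
{"name": "apply_moves", "arguments": {"targets": "0 0 0 0 0 1.8 8.5; 0 0 0 0 0 3.6 8.5; 0 0 0 0 0 5.4 8.5; 0 0 0 0 0 7.2 8.5; 0 0 0 0 0 9 8.5"}}

```text
time: 11.15
tool_pos: [435.4, 178.0, 59.0]
tcp_rot: [180.0, -0.1, 35.5]
ft_force: [-0.1, 0.2, 0.7]
finger_gap: 84.7
```

Request:
{"name": "apply_moves", "arguments": {"targets": "0 0 0 0 0 1.4 8.5; 0 0 0 0 0 2.8 8.5; 0 0 0 0 0 4.2 8.5; 0 0 0 0 0 5.2 8.5; 0 0 0 0 0 5.7 8.5"}}

```text
time: 11.65
tool_pos: [433.8, 177.9, 0.7]
tcp_rot: [-180.0, 0.1, 35.5]
ft_force: [-0.6, -1.9, 0.1]
finger_gap: 85.2
```

Request:
{"name": "apply_moves", "arguments": {"targets": "0 0 0 0 0 0 0; 0 0 0 0 0 0 0; 0 0 0 0 0 0 0; 0 0 0 0 0 0 0; 0 0 0 0 0 0 0"}}

```text
time: 12.15
tool_pos: [435.2, 178.4, 2.8]
tcp_rot: [180.0, -0.1, 35.5]
ft_force: [0.1, -0.9, 4.3]
finger_gap: 20.1
```

Request:
{"name": "apply_moves", "arguments": {"targets": "0 0 0 0 0 0 0; 0 0 0 0 0 0 0; 0 0 0 0 0 0 0; 0 0 0 0 0 0 0; 0 0 0 0 0 0 0", "force": 80}}

```text
time: 12.65
tool_pos: [435.3, 178.5, 2.9]
tcp_rot: [180.0, -0.1, 35.5]
ft_force: [-0.6, 0.8, 6.3]
finger_gap: 19.8
```

Request:
{"name": "apply_moves", "arguments": {"targets": "0 0 0 0 0 -2 0; 0 0 0 0 0 -5 0; 0 0 0 0 0 -8 0; 0 0 0 0 0 -12 0; 0 0 0 0 0 -14.7 0"}}

```text
time: 13.15
tool_pos: [434.4, 178.1, 150.9]
tcp_rot: [180.0, -0.1, 35.5]
ft_force: [1.6, 0.4, -3.6]
finger_gap: 19.6
```

Request:
{"name": "apply_moves", "arguments": {"targets": "0 0 -0.087 1.61 1.13 0 0; 0 0 -0.175 3.22 2.26 0 0; 0 0 -0.262 4.84 3.39 0 0; 0 0 -0.349 6.45 4.52 0 0; 0 0 -0.436 8.06 5.65 0 0"}}

```text
time: 13.65
tool_pos: [532.8, 178.7, 147.9]
tcp_rot: [-179.9, 0.1, 60.7]
ft_force: [0.4, 0.1, -3.4]
finger_gap: 19.6
```

Request:
{"name": "apply_moves", "arguments": {"targets": "0 0 -0.087 0.98 1.71 0 0; 0 0 -0.175 1.97 3.41 0 0; 0 0 -0.262 2.95 5.12 0 0; 0 0 -0.349 3.93 6.82 0 0; 0 0 -0.436 4.92 8.53 0 0"}}

```text
time: 14.15
tool_pos: [631.2, 179.4, 147.5]
tcp_rot: [-179.9, 0.0, 85.6]
ft_force: [0.4, 0.6, -3.5]
finger_gap: 19.3
```

Request:
{"name": "apply_moves", "arguments": {"targets": "0 0 0 0 0 1.8 0; 0 0 0 0 0 3.6 0; 0 0 0 0 0 5.4 0; 0 0 0 0 0 7.2 0; 0 0 0 0 0 8 0"}}

```text
time: 14.65
tool_pos: [629.2, 179.2, 65.5]
tcp_rot: [-179.7, 0.1, 85.4]
ft_force: [-0.6, -0.2, -3.8]
finger_gap: 19.3
```

Run:
```python
from h import *
s=sense(); im=snapshot("wrist")
print(s['tool_pos'],s['tcp_rot'],s['time'],s['finger_gap'],s['ft_force'],s['wrist_torque'])
O=np.array([650.4,142.5,0]);Q=R.from_euler('z',-4.5,degrees=True)
for P in ([-95,-90.5,13],[95,-90.5,13],[95,90.5,13],[-95,90.5,13],[-90,-17.5,11],[90,-17.5,11]):
    cv2.circle(im,tuple(int(v) for v in proj('wrist',O+Q.apply(P),s)),3,(255,0,0),1)
cv2.imwrite("pics/w4.png",im[:,:,::-1])
```

```text
[629.2466688  179.19793762  65.52014718] [-1.79748226e+02  7.52748431e-02  8.54292054e+01] 14.65 19.283660632079947 [-0.57097416 -0.16843738 -3.84494445] [ 0.02767348 -0.10093848 -0.01867417]
```

View pics/w4.png

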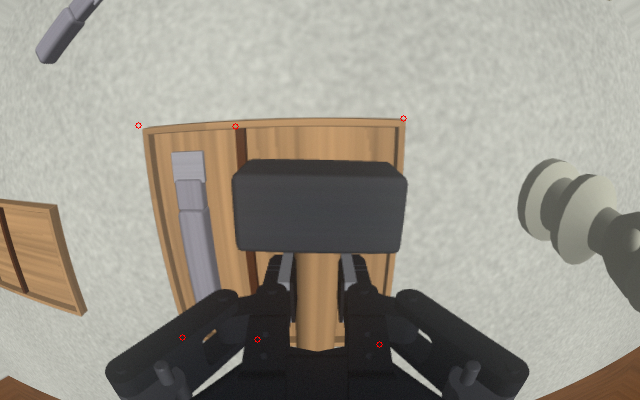

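The hammer is held level over the wide bay, and the head clears batten and rim. The tray corners sit about 5 px right of and below prediction, so I shift 2–3 mm and lower.

Request:
{"name": "apply_moves", "arguments": {"targets": "0 0 0 0.2 0.3 1.3 0; 0 0 0 0.2 0.3 2.6 0; 0 0 0 0.2 0.3 3.9 0; 0 0 0 0.2 0.3 5.2 0; 0 0 0 0.2 0.3 5.5 0"}}

```text
time: 15.2
tool_pos: [632.6, 181.0, 11.1]
tcp_rot: [-179.8, 0.1, 85.4]
ft_force: [-1.1, -0.3, -3.2]
finger_gap: 19.5
```

Request:
{"name": "apply_moves", "arguments": {"targets": "0 0 0 0 0 0 0; 0 0 0 0 0 0 0; 0 0 0 0 0 0 0; 0 0 0 0 0 0 0; 0 0 0 0 0 0 0"}}

```text
time: 15.7
tool_pos: [634.7, 181.4, 14.5]
tcp_rot: [180.0, -0.0, 85.4]
ft_force: [-0.6, 0.2, -3.9]
finger_gap: 19.3
```

Request:
{"name": "apply_moves", "arguments": {"targets": "0 0 0 0 0 0.3 0; 0 0 0 0 0 0.5 0; 0 0 0 0 0 0.74 0; 0 0 0 0 0 0.74 0; 0 0 0 0 0 0.74 0"}}

```text
time: 16.2
tool_pos: [634.4, 181.3, 7.0]
tcp_rot: [-180.0, 0.0, 85.4]
ft_force: [-3.9, -0.6, 5.0]
finger_gap: 19.8
```

Request:
{"name": "apply_moves", "arguments": {"targets": "0 0 0 0 0 0 2.8; 0 0 0 0 0 0 4; 0 0 0 0 0 0 4; 0 0 0 0 0 0 4; 0 0 0 0 0 0 4"}}

```text
time: 16.7
tool_pos: [634.4, 181.4, 6.5]
tcp_rot: [180.0, 0.0, 85.4]
ft_force: [-0.0, -0.5, 0.3]
finger_gap: 40.0
```

Request:
{"name": "apply_moves", "arguments": {"targets": "0 0 0 0 0 -1 4; 0 0 0 0 0 -3 4; 0 0 0 0 0 -6 4; 0 0 0 0 0 -10 4; 0 0 0 0 0 -14.3 4"}}

```text
time: 17.2
tool_pos: [633.6, 181.2, 150.7]
tcp_rot: [-179.9, 0.0, 85.4]
ft_force: [0.5, 0.3, 0.3]
finger_gap: 40.0
```

Run:
```python
from plan import *
from h import *
s=sense();print(s['tool_pos'],s['tcp_rot'])
sg=(450.5,-12.7)
plan((634,181,150,85.5),[(*sg,150,30.7,8.5)])
u=np.array([np.cos(np.radians(172.3)),np.sin(np.radians(172.3))]); g=np.array([643.4,-217.6])-12*u; print(g)
plan((*sg,150,30.7),[(g[0],g[1],150,82.3,0)])
```

```text
[633.61169405 181.20507336 150.70405889] [-1.79921932e+02  2.31643903e-02  8.54275259e+01]
0 0 0.096 -2.08 -1.68 -0.00 8.5; 0 0 0.191 -4.15 -3.35 -0.00 8.5; 0 0 0.287 -6.23 -5.03 -0.00 8.5; 0 0 0.383 -8.30 -6.71 -0.00 8.5; 0 0 0.478 -10.38 -8.39 -0.00 8.5
0 0 0.096 -2.61 -0.53 -0.00 8.5; 0 0 0.191 -5.23 -1.07 -0.00 8.5; 0 0 0.287 -7.84 -1.60 -0.00 8.5; 0 0 0.383 -10.46 -2.14 -0.00 8.5; 0 0 0.478 -13.07 -2.67 -0.00 8.5
  ^ (450.5, -12.7, 150, 30.7, 8.5)
[ 655.2917984  -219.20783423]
0 0 -0.090 0.71 2.82 -0.00 0; 0 0 -0.180 1.41 5.64 -0.00 0; 0 0 -0.270 2.12 8.46 -0.00 0; 0 0 -0.360 2.83 11.28 -0.00 0; 0 0 -0.450 3.53 14.11 -0.00 0
0 0 -0.090 -0.59 2.85 -0.00 0; 0 0 -0.180 -1.18 5.70 -0.00 0; 0 0 -0.270 -1.78 8.54 -0.00 0; 0 0 -0.360 -2.37 11.39 -0.00 0; 0 0 -0.450 -2.96 14.24 -0.00 0
  ^ (np.float64(655.291798396578), np.float64(-219.2078342250195), 150, 82.3, 0)
```

Request:
{"name": "apply_moves", "arguments": {"targets": "0 0 0.096 -2.08 -1.68 0 8.5; 0 0 0.191 -4.15 -3.35 0 8.5; 0 0 0.287 -6.23 -5.03 0 8.5; 0 0 0.383 -8.30 -6.71 0 8.5; 0 0 0.478 -10.38 -8.39 0 8.5"}}

```text
time: 17.7
tool_pos: [541.9, 83.9, 150.4]
tcp_rot: [179.9, -0.0, 57.8]
ft_force: [0.4, -0.6, 0.2]
finger_gap: 85.0
```

Request:
{"name": "apply_moves", "arguments": {"targets": "0 0 0.096 -2.61 -0.53 0 8.5; 0 0 0.191 -5.23 -1.07 0 8.5; 0 0 0.287 -7.84 -1.60 0 8.5; 0 0 0.383 -10.46 -2.14 0 8.5; 0 0 0.478 -13.07 -2.67 0 8.5"}}

```text
time: 18.2
tool_pos: [450.1, -12.9, 150.4]
tcp_rot: [180.0, -0.1, 30.4]
ft_force: [0.2, 0.2, 0.3]
finger_gap: 85.2
```

Run:
```python
from h import *
snapshot("top"); s=sense(); im=snapshot("wrist")
print(s['tool_pos'],s['tcp_rot'],s['time'],s['finger_gap'])
for P in ([450.5,-12.7,15],[444.4,-2.4,15]): cv2.circle(im,tuple(int(v) for v in proj('wrist',P,s)),3,(255,0,0),1); print(proj('wrist',P,s))
cv2.imwrite("pics/w5.png",im[:,:,::-1])
```

```text
[447.96532734 -14.96254962 149.98967799] [1.79942011e+02 1.01976036e-01 3.00627966e+01] 18.25 84.86381873420099
(np.float64(320.8625564011812), np.float64(186.1317718729553))
(np.float64(320.7905170769274), np.float64(173.71304564248734))
```

View pics/w5.png

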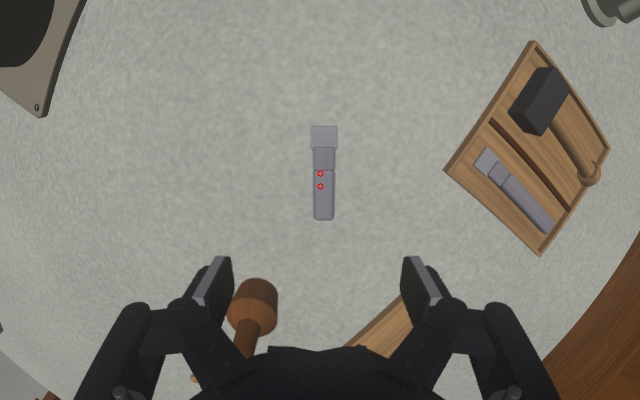

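The short chisel is at col 323, rows 126–219, and its mid-point matches prediction. The hammer and long chisel lie in the long tray, with the hammer's handle end near the far rim; I'll check that later.

Request:
{"name": "apply_moves", "arguments": {"targets": "0 0 0 0 0 1.8 8.5; 0 0 0 0 0 3.6 8.5; 0 0 0 0 0 5.4 8.5; 0 0 0 0 0 7.2 8.5; 0 0 0 0 0 9 8.5"}}

```text
time: 18.8
tool_pos: [451.5, -11.8, 59.6]
tcp_rot: [180.0, -0.1, 30.7]
ft_force: [0.1, 0.7, 0.0]
finger_gap: 84.8
```

Request:
{"name": "apply_moves", "arguments": {"targets": "0 0 0 0 0 1.4 8.5; 0 0 0 0 0 2.8 8.5; 0 0 0 0 0 4.2 8.5; 0 0 0 0 0 5.2 8.5; 0 0 0 0 0 5.6 8.5"}}

```text
time: 19.3
tool_pos: [450.4, -11.8, 2.8]
tcp_rot: [-180.0, 0.0, 30.7]
ft_force: [-0.8, 0.2, -0.0]
finger_gap: 85.0
```

Request:
{"name": "apply_moves", "arguments": {"targets": "0 0 0 0 0 0 0; 0 0 0 0 0 0 0; 0 0 0 0 0 0 0; 0 0 0 0 0 0 0; 0 0 0 0 0 0 0", "force": 60}}

```text
time: 19.8
tool_pos: [451.4, -12.3, 4.3]
tcp_rot: [179.9, -0.1, 30.7]
ft_force: [1.2, 0.5, -0.9]
finger_gap: 18.7
```

Request:
{"name": "apply_moves", "arguments": {"targets": "0 0 0 0 0 0 0; 0 0 0 0 0 0 0; 0 0 0 0 0 0 0; 0 0 0 0 0 0 0; 0 0 0 0 0 0 0"}}

```text
time: 20.3
tool_pos: [451.4, -12.3, 4.3]
tcp_rot: [180.0, -0.1, 30.7]
ft_force: [-0.2, -0.5, 6.0]
finger_gap: 18.6
```

Request:
{"name": "apply_moves", "arguments": {"targets": "0 0 0 0 0 -2 0; 0 0 0 0 0 -5 0; 0 0 0 0 0 -8 0; 0 0 0 0 0 -12 0; 0 0 0 0 0 -14.6 0"}}

```text
time: 20.8
tool_pos: [451.1, -12.3, 152.0]
tcp_rot: [179.9, -0.1, 30.7]
ft_force: [0.6, -0.7, -0.7]
finger_gap: 18.4
```

Run:
```python
from h import *
im=snapshot("top")
cv2.imwrite("pics/top1.png",cv2.resize(im[60:260,200:460],None,fx=3,fy=3,interpolation=cv2.INTER_CUBIC)[:,:,::-1])
s=sense();print(s['tool_pos'],s['finger_gap'],s['ft_force'])
```

```text
[453.41796436 -12.56006407 156.19736662] 18.558529099013867 [3.137421   0.60852866 2.8825729 ]
```

View pics/top1.png

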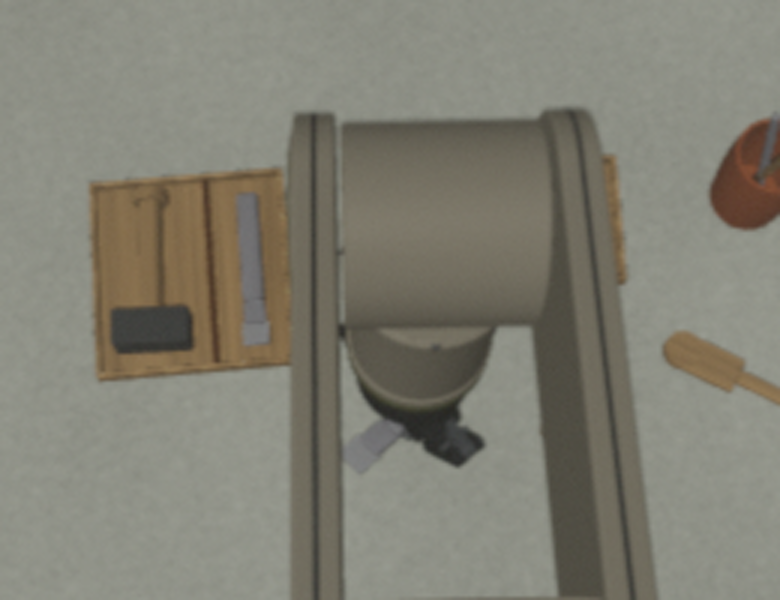

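The hammer is centred in the wide bay once parallax is allowed for, and the long chisel is in the narrow bay. The short chisel is held, so I carry it over.

Request:
{"name": "apply_moves", "arguments": {"targets": "0 0 -0.090 0.71 2.82 0 0; 0 0 -0.180 1.41 5.64 0 0; 0 0 -0.270 2.12 8.46 0 0; 0 0 -0.360 2.83 11.28 0 0; 0 0 -0.450 3.53 14.11 0 0"}}

```text
time: 21.35
tool_pos: [553.2, -116.3, 148.6]
tcp_rot: [-179.9, 0.0, 56.6]
ft_force: [-0.4, 1.1, -1.4]
finger_gap: 18.7
```

Request:
{"name": "apply_moves", "arguments": {"targets": "0 0 -0.090 -0.59 2.85 0 0; 0 0 -0.180 -1.18 5.70 0 0; 0 0 -0.270 -1.78 8.54 0 0; 0 0 -0.360 -2.37 11.39 0 0; 0 0 -0.450 -2.96 14.24 0 0"}}

```text
time: 21.85
tool_pos: [655.4, -219.7, 148.2]
tcp_rot: [-179.9, -0.0, 82.4]
ft_force: [0.3, 0.1, -1.2]
finger_gap: 18.5
```

Request:
{"name": "apply_moves", "arguments": {"targets": "0 0 0 0 0 1.8 0; 0 0 0 0 0 3.6 0; 0 0 0 0 0 5.4 0; 0 0 0 0 0 7.2 0; 0 0 0 0 0 7.2 0"}}

```text
time: 22.35
tool_pos: [652.0, -217.1, 72.4]
tcp_rot: [-179.6, -0.1, 82.2]
ft_force: [-0.8, 0.0, -2.1]
finger_gap: 18.5
```

Run:
```python
from h import *
snapshot("top"); s=sense(); im=snapshot("wrist")
print(s['tool_pos'],s['tcp_rot'],s['time'],s['finger_gap'])
O=np.array([650.5,-165.1,0]);Q=R.from_euler('z',-7.7,degrees=True)
for P in ([-62.5,-90.5,13],[62.5,-90.5,13],[62.5,90.5,13],[-62.5,90.5,13],[-57.5,-17.5,11],[57.5,-17.5,11]):
    cv2.circle(im,tuple(int(v) for v in proj('wrist',O+Q.apply(P),s)),3,(255,0,0),1)
cv2.imwrite("pics/w6.png",im[:,:,::-1])
```

```text
[ 653.20018273 -217.64949407   74.62565343] [-1.79728428e+02 -7.22826389e-02  8.22351676e+01] 22.4 18.47936698391937
```

View pics/w6.png

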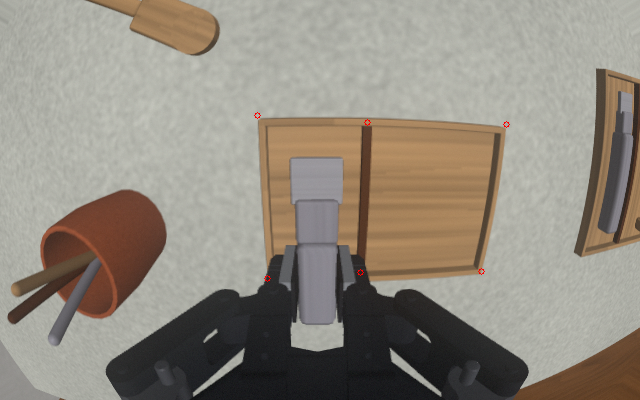

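The short chisel is above the narrow bay (cols 265–360), and the prediction fits the corners within about 4 px. Lowering.

Request:
{"name": "apply_moves", "arguments": {"targets": "0 0 0 0 0 1.4 0; 0 0 0 0 0 2.8 0; 0 0 0 0 0 4.2 0; 0 0 0 0 0 5.4 0; 0 0 0 0 0 6 0"}}

```text
time: 22.95
tool_pos: [653.9, -218.4, 14.8]
tcp_rot: [-179.8, -0.0, 82.2]
ft_force: [-0.2, -0.0, -2.3]
finger_gap: 18.6
```

Request:
{"name": "apply_moves", "arguments": {"targets": "0 0 0 0 0 0 0; 0 0 0 0 0 0 0; 0 0 0 0 0 0 0; 0 0 0 0 0 0 0; 0 0 0 0 0 0 0"}}

```text
time: 23.45
tool_pos: [655.7, -219.2, 18.3]
tcp_rot: [179.9, 0.0, 82.2]
ft_force: [0.4, 0.6, -2.1]
finger_gap: 18.7
```

Request:
{"name": "apply_moves", "arguments": {"targets": "0 0 0 0 0 0.3 0; 0 0 0 0 0 0.6 0; 0 0 0 0 0 0.98 0; 0 0 0 0 0 0.98 0; 0 0 0 0 0 0.98 0"}}

```text
time: 23.95
tool_pos: [655.5, -219.1, 8.4]
tcp_rot: [180.0, 0.0, 82.2]
ft_force: [-2.8, 0.7, 5.2]
finger_gap: 18.3
```

Request:
{"name": "apply_moves", "arguments": {"targets": "0 0 0 0 0 0 2.6; 0 0 0 0 0 0 3.2; 0 0 0 0 0 0 3.2; 0 0 0 0 0 0 3.2; 0 0 0 0 0 0 3.2"}}

```text
time: 24.45
tool_pos: [655.2, -218.9, 7.6]
tcp_rot: [-180.0, -0.0, 82.2]
ft_force: [0.5, 0.4, -0.4]
finger_gap: 31.6
```

Request:
{"name": "apply_moves", "arguments": {"targets": "0 0 0 0 0 -2 3.2; 0 0 0 0 0 -6 3.2; 0 0 0 0 0 -10.5 3.2; 0 0 0 0 0 -15 3.2; 0 0 0 0 0 -19.2 3.2"}}

```text
time: 24.95
tool_pos: [655.3, -218.9, 202.1]
tcp_rot: [179.9, 0.0, 82.2]
ft_force: [1.6, -0.5, 1.2]
finger_gap: 31.9
```

Run:
```python
from plan import *
from h import *
s=sense();print(s['tool_pos'],s['tcp_rot'])
plan((655.5,-219.2,200,82.3),[(455,-167,200,82.3,8.5)])
plan((455,-167,130,82.3),[(655.5,-130,130,82.3,0)])
```

```text
[ 655.25380707 -218.93932194  202.05295221] [1.79947891e+02 1.35589255e-02 8.22199752e+01]
0 0 -0.000 0.25 -2.06 -0.00 8.5; 0 0 -0.000 0.50 -4.11 -0.00 8.5; 0 0 -0.000 0.75 -6.17 -0.00 8.5; 0 0 -0.000 0.99 -8.23 -0.00 8.5; 0 0 -0.000 1.24 -10.28 -0.00 8.5
0 0 -0.000 0.25 -2.06 -0.00 8.5; 0 0 -0.000 0.50 -4.11 -0.00 8.5; 0 0 -0.000 0.75 -6.17 -0.00 8.5; 0 0 -0.000 0.99 -8.23 -0.00 8.5; 0 0 -0.000 1.24 -10.28 -0.00 8.5
  ^ (455, -167, 200, 82.3, 8.5)
0 0 -0.000 0.64 1.94 -0.00 0; 0 0 -0.000 1.27 3.87 -0.00 0; 0 0 -0.000 1.91 5.81 -0.00 0; 0 0 -0.000 2.54 7.75 -0.00 0; 0 0 -0.000 3.18 9.69 -0.00 0
0 0 -0.000 0.64 1.94 -0.00 0; 0 0 -0.000 1.27 3.87 -0.00 0; 0 0 -0.000 1.91 5.81 -0.00 0; 0 0 -0.000 2.54 7.75 -0.00 0; 0 0 -0.000 3.18 9.69 -0.00 0
  ^ (655.5, -130, 130, 82.3, 0)
```

Request:
{"name": "apply_moves", "arguments": {"targets": "0 0 0 0.25 -2.06 0 8.5; 0 0 0 0.50 -4.11 0 8.5; 0 0 0 0.75 -6.17 0 8.5; 0 0 0 0.99 -8.23 0 8.5; 0 0 0 1.24 -10.28 0 8.5"}}

```text
time: 25.45
tool_pos: [554.2, -192.5, 199.7]
tcp_rot: [180.0, 0.0, 82.2]
ft_force: [-0.1, 0.7, -0.0]
finger_gap: 85.0
```

Request:
{"name": "apply_moves", "arguments": {"targets": "0 0 0 0.25 -2.06 0 8.5; 0 0 0 0.50 -4.11 0 8.5; 0 0 0 0.75 -6.17 0 8.5; 0 0 0 0.99 -8.23 0 8.5; 0 0 0 1.24 -10.28 0 8.5"}}

```text
time: 25.95
tool_pos: [454.1, -166.3, 199.7]
tcp_rot: [180.0, 0.0, 82.2]
ft_force: [-0.1, -0.4, 0.4]
finger_gap: 84.8
```

Run:
```python
from h import *
snapshot("top"); s=sense(); im=snapshot("wrist")
print(s['tool_pos'],s['tcp_rot'],s['time'],s['finger_gap'])
for P in ([455,-167,130],[455,-167,58],[455,-167,0]): cv2.circle(im,tuple(int(v) for v in proj('wrist',P,s)),3,(255,255,0),1); print(proj('wrist',P,s))
cv2.imwrite("pics/w7.png",im[:,:,::-1])
```

```text
[ 451.94954476 -165.6210805   199.44674187] [-1.79890578e+02 -1.59673648e-02  8.22304526e+01] 26.0 85.15863295823364
(np.float64(315.4885252743819), np.float64(217.0800190162943))
(np.float64(315.73989548637314), np.float64(188.7581567616327))
(np.float64(315.87349328826474), np.float64(173.96705950396236))
```

View pics/w7.png

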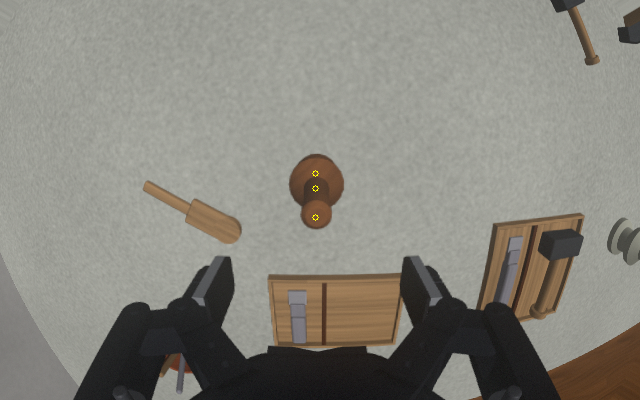

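The mallet axis matches prediction, with the top at (316,215) and the foot at about (316,175). The short chisel is in its bay at (298,316). I descend to grip the handle.

Request:
{"name": "apply_moves", "arguments": {"targets": "0 0 0 0 0 2 8.5; 0 0 0 0 0 4 8.5; 0 0 0 0 0 6 8.5; 0 0 0 0 0 8 8.5; 0 0 0 0 0 9 8.5"}}

```text
time: 26.55
tool_pos: [454.5, -166.2, 107.9]
tcp_rot: [-179.9, -0.0, 82.2]
ft_force: [-1.7, -0.4, 0.6]
finger_gap: 85.2
```

Request:
{"name": "apply_moves", "arguments": {"targets": "0 0 0 0 0 1 8.5; 0 0 0 0 0 2 8.5; 0 0 0 0 0 2.8 8.5; 0 0 0 0 0 2.8 8.5; 0 0 0 0 0 2.8 8.5"}}

```text
time: 27.05
tool_pos: [455.0, -166.6, 81.9]
tcp_rot: [180.0, 0.0, 82.2]
ft_force: [-0.2, -0.0, 0.1]
finger_gap: 85.3
```

Request:
{"name": "apply_moves", "arguments": {"targets": "0 0 0 0 0 0 0; 0 0 0 0 0 0 0; 0 0 0 0 0 0 0; 0 0 0 0 0 0 0; 0 0 0 0 0 0 0", "force": 50}}

```text
time: 27.55
tool_pos: [455.1, -166.7, 82.1]
tcp_rot: [180.0, 0.0, 82.2]
ft_force: [-1.4, 0.9, 3.4]
finger_gap: 22.1
```

Request:
{"name": "apply_moves", "arguments": {"targets": "0 0 0 0 0 0 0; 0 0 0 0 0 0 0; 0 0 0 0 0 0 0; 0 0 0 0 0 0 0; 0 0 0 0 0 0 0"}}

```text
time: 28.05
tool_pos: [455.1, -166.7, 82.1]
tcp_rot: [180.0, 0.0, 82.2]
ft_force: [-1.7, 1.0, 5.5]
finger_gap: 22.0
```

Request:
{"name": "apply_moves", "arguments": {"targets": "0 0 0 0 0 -1 0; 0 0 0 0 0 -2.5 0; 0 0 0 0 0 -4 0; 0 0 0 0 0 -5 0; 0 0 0 0 0 -5 0"}}

```text
time: 28.55
tool_pos: [455.7, -167.0, 133.3]
tcp_rot: [179.9, 0.0, 82.2]
ft_force: [0.2, -1.2, -3.1]
finger_gap: 21.7
```

Request:
{"name": "apply_moves", "arguments": {"targets": "0 0 0 0.64 1.94 0 0; 0 0 0 1.27 3.87 0 0; 0 0 0 1.91 5.81 0 0; 0 0 0 2.54 7.75 0 0; 0 0 0 3.18 9.69 0 0"}}

```text
time: 29.05
tool_pos: [555.3, -147.7, 130.3]
tcp_rot: [-179.9, -0.0, 82.2]
ft_force: [0.3, 0.4, -2.7]
finger_gap: 22.1
```

Request:
{"name": "apply_moves", "arguments": {"targets": "0 0 0 0.64 1.94 0 0; 0 0 0 1.27 3.87 0 0; 0 0 0 1.91 5.81 0 0; 0 0 0 2.54 7.75 0 0; 0 0 0 3.18 9.69 0 0"}}

```text
time: 29.55
tool_pos: [655.6, -129.4, 130.0]
tcp_rot: [-179.9, -0.0, 82.2]
ft_force: [0.1, -0.7, -3.0]
finger_gap: 22.0
```

Request:
{"name": "apply_moves", "arguments": {"targets": "0 0 0 0 0 1 0; 0 0 0 0 0 2 0; 0 0 0 0 0 3 0; 0 0 0 0 0 3 0; 0 0 0 0 0 3 0"}}

```text
time: 30.05
tool_pos: [654.5, -129.8, 100.9]
tcp_rot: [-179.9, -0.0, 82.2]
ft_force: [-0.2, 0.6, -3.0]
finger_gap: 21.7
```

Request:
{"name": "apply_moves", "arguments": {"targets": "0 0 0 0 0 0 0; 0 0 0 0 0 0 0; 0 0 0 0 0 0 0; 0 0 0 0 0 0 0; 0 0 0 0 0 0 0"}}

```text
time: 30.55
tool_pos: [655.6, -129.8, 101.9]
tcp_rot: [180.0, 0.0, 82.2]
ft_force: [0.5, 0.3, -3.3]
finger_gap: 22.3
```

Run:
```python
from h import *
s=sense(); im=snapshot("wrist")
print(s['tool_pos'],s['tcp_rot'],s['time'],s['finger_gap'],s['ft_force'])
O=np.array([650.5,-165.1,0]);Q=R.from_euler('z',-7.7,degrees=True)
for P in ([-62.5,-90.5,13],[62.5,-90.5,13],[62.5,90.5,13],[-62.5,90.5,13],[-57.5,-17.5,11],[57.5,-17.5,11]):
    cv2.circle(im,tuple(int(v) for v in proj('wrist',O+Q.apply(P),s)),3,(255,0,0),1)
cv2.imwrite("pics/w8.png",im[:,:,::-1])
```

```text
[ 655.59549016 -129.79973363  101.9053269 ] [1.79983423e+02 2.81159448e-03 8.22187533e+01] 30.55 22.311103147220607 [ 0.50205271  0.34604129 -3.33041357]
```

View pics/w8.png

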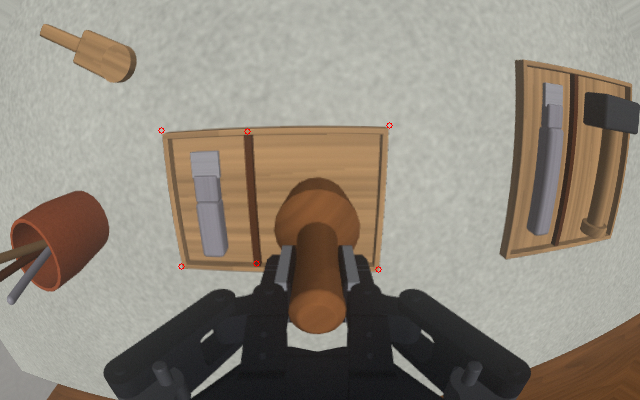

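The mallet is upright over the wide bay, which ends at cols 258 and 378. The short chisel lies flat in its narrow bay. I lower 15.6 mm and release.

Request:
{"name": "apply_moves", "arguments": {"targets": "0 0 0 0 0 0.5 0; 0 0 0 0 0 1.0 0; 0 0 0 0 0 1.4 0; 0 0 0 0 0 1.56 0; 0 0 0 0 0 1.56 0"}}

```text
time: 31.1
tool_pos: [655.6, -129.8, 86.2]
tcp_rot: [180.0, -0.0, 82.2]
ft_force: [-0.3, 0.2, -0.6]
finger_gap: 21.9
```

Request:
{"name": "apply_moves", "arguments": {"targets": "0 0 0 0 0 0 0; 0 0 0 0 0 0 0; 0 0 0 0 0 0 0; 0 0 0 0 0 0 0; 0 0 0 0 0 0 0"}}

```text
time: 31.6
tool_pos: [655.6, -129.8, 86.2]
tcp_rot: [180.0, -0.0, 82.2]
ft_force: [0.1, 0.4, -0.6]
finger_gap: 21.9
```

Request:
{"name": "apply_moves", "arguments": {"targets": "0 0 0 0 0 0 3; 0 0 0 0 0 0 4; 0 0 0 0 0 0 5; 0 0 0 0 0 0 6; 0 0 0 0 0 0 6"}}

```text
time: 32.1
tool_pos: [655.5, -129.8, 86.2]
tcp_rot: [180.0, 0.0, 82.2]
ft_force: [0.8, 0.1, 1.0]
finger_gap: 60.2
```

Request:
{"name": "apply_moves", "arguments": {"targets": "0 0 0 0 0 -1 6; 0 0 0 0 0 -4 6; 0 0 0 0 0 -7 6; 0 0 0 0 0 -10 6; 0 0 0 0 0 -13 6"}}

```text
time: 32.6
tool_pos: [655.5, -129.8, 218.3]
tcp_rot: [180.0, 0.0, 82.2]
ft_force: [0.7, -0.0, -0.2]
finger_gap: 59.7
```

Request:
{"name": "apply_moves", "arguments": {"targets": "0 0 0 2 -4 0 6; 0 0 0 4 -8 0 6; 0 0 0 6 -12 0 6; 0 0 0 8 -16 0 6; 0 0 0 10 -20 0 6"}}

```text
time: 33.1
tool_pos: [469.6, -2.8, 216.9]
tcp_rot: [179.9, -0.0, 82.2]
ft_force: [0.4, 0.8, 0.6]
finger_gap: 60.4
```

Request:
{"name": "apply_moves", "arguments": {"targets": "0 0 0 0 0 0 6; 0 0 0 0 0 0 6; 0 0 0 0 0 0 6; 0 0 0 0 0 0 6; 0 0 0 0 0 0 6"}}

```text
time: 33.6
tool_pos: [471.6, -4.2, 216.2]
tcp_rot: [-180.0, 0.0, 82.2]
ft_force: [0.2, 0.3, 0.2]
finger_gap: 60.1
```

Run:
```python
from h import *
s=sense(); im=snapshot("scene")
print(s['tool_pos'],s['time'])
cv2.imwrite("pics/s9.png",cv2.resize(im[120:350,130:510],None,fx=2.1,fy=2.1,interpolation=cv2.INTER_CUBIC)[:,:,::-1])
w=snapshot("wrist"); cv2.imwrite("pics/w9.png",w[:,:,::-1])
```

```text
[471.58144525  -4.21352786 216.16303125] 33.6
```

View pics/s9.png

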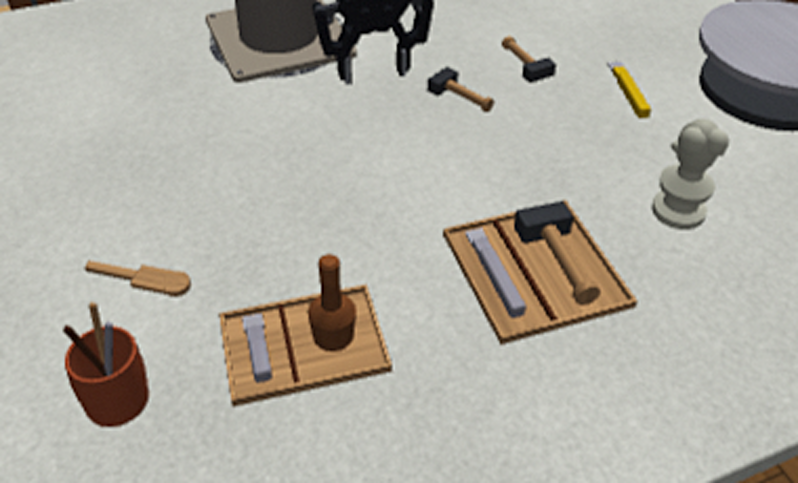

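View pics/w9.png

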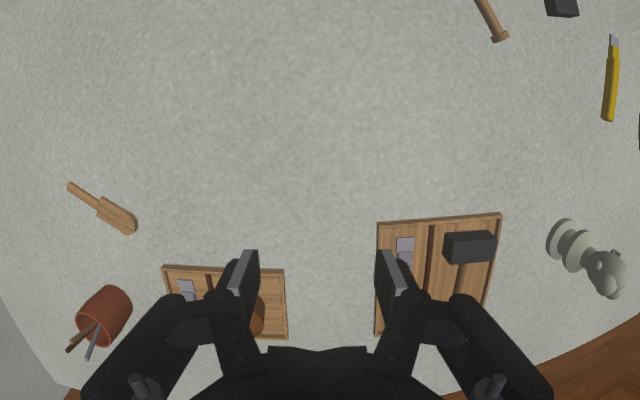

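The scene view shows all four tools flat or upright in the correct bays, with bust, pot and paddle in place. One numeric cross-check, then I hand in.

Run:
```python
from h import *
snapshot("scene")
for q,O,a,w in (("hammer",[651.5,143.5],-4.5,(5,35)),("long_chisel",[651.5,143.5],-4.5,(0,-53)),("mallet",[650.5,-165.1],-7.7,(0,35)),("short_chisel",[650.5,-165.1],-7.7,(0,-53))):
    for d in place_of("scene",q):
        p=on("scene",d["at"][::-1],4); l=R.from_euler('z',-a,degrees=True).apply([*(p-O),0])[:2]
        print(q,l.round(1),round(d["confidence"],2))
```

```text
hammer [-7.5 40.2] 0.95
hammer [-381.2   45.4] 0.82
hammer [-431.3  169.1] 0.67
hammer [  6.1 -11.3] 0.52
long_chisel [-287.6  286.2] 0.73
long_chisel [ -2.  -59.7] 0.72
long_chisel [  17.7 -277.9] 0.5
mallet [ 3.3 31.6] 0.66
short_chisel [  3.4 -52. ] 0.7
```

All four are well inside their windows.

```bash
python3 -c "
from bench import *
print(hand_in())"
```

```text
the job is handed in; nothing more can be done
None
```

I made up both carving kits and handed the job in, using about 34 s of the 104 s. The hammer and long chisel are in the longer tray, and the mallet and short chisel are in the shorter one. The hand-in reports no verdict.

- **Positions:** the scene-camera check put every tool inside its allowed window, in its tray's frame: hammer (-7, 40) mm, long chisel (-2, -60) mm, mallet (3, 32) mm and short chisel (3, -52) mm. The chisel origins lie a few millimetres above the tray floor, so their figures are rough.
- **Disagreement:** the hammer's position along the tray came out at about -7 mm by camera. The gripper pose at release gave about +3 to +6 mm. Both are within ±20 mm.
- **Pictures:** the last views show the chisels and hammer flat, the mallet upright, the gripper clear, and the bust, pot and paddle apparently where they were. I judged those three by eye and did not measure them again.
- **Failures:** none of the checks failed.

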